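# Slicer plates back into their snap case

## Robot

A 7-joint arm with a two-finger parallel gripper is mounted at the origin on a cart in front of the work surface, level with it; the furniture and walls round the work are solid. World frame = base frame: x ahead of the robot, y to its left, z up, the work surface at z = 0. Lengths are in m, angles in rad, forces in N, time in s.
With the tool pointing down it reaches from about 0.375 to 0.925 m from the base axis. Payload 3.1 kg.
Tool frame: the origin (TCP) lies at the very end of the fingers, on their centre line; the grasp point (between the pads) lies env.pinch_z behind it (env.pinch_z is the distance from the TCP to the grasp point, in m); z points along the fingers, y is the line along which they close (so a half turn about z gives the same grasp; the last joint's range is limited). The gripper opens to 85 mm and grips with 20 to 120 N. Pads are 22 mm wide; open, the fingers measure 114 mm over their backs; the gripper's body (76 mm by 85 mm) begins 54 mm behind the grasp point. The pads swing forward as they close: fully open they stand 13 mm farther back than shut.
Start: joints at [-1.443, 0.383, 0.044, 1.598, -0.018, 1.161, -0.05], TCP at [0.146, 0.634, 0.205] pointing down, gripper open.
Joint ranges: [-2.61, 2.61], [-0.41, 2.15], [-1.48, 1.57], [0, 2.5], [-1.57, 4.71], [0.05, 1.97], [-2.85, 2.85]. Speed limits (rad/s): [2.79, 2.79, 3.14, 3.14, 3.14, 3.14, 3.14].

## Interface

Orientations are given as [roll, pitch, yaw] about the fixed x, y, z axes, in that order (R = Rz(yaw) Ry(pitch) Rx(roll)).
In Python, from station import sensors, cams, ticket, env gives the robot as it stands.
- The arm moves only by the tool arm_command, never from a script. Its argument "steps" is one flat list of numbers, 7 for each row, row after row: the shift along the tool's x, y, z in m, then the turn, a rotation vector about the tool's x, y, z in rad, then the finger opening in m, from 0 to 0.0854. A call has 1 to 10 rows; each row is the pose to reach, as a shift and turn from the pose commanded when the call began, along the tool's axes at that moment; what a row does not reach only later rows make up. A row lasts 1/10 s, in which the tool goes at most 50 mm and 8.59 degrees, less where a joint would pass 70% of its speed; a pose out of reach is approached as far as the arm can. A call with a gripper value outside its range is refused whole. The fingers move at their own pace and stop on an object; "force" is the grip in N (left out, the last holds). Time passes only in rows, so rows that repeat a pose let the fingers close. It gives the time, the measured TCP pose, the force, the opening and the grip force at its end, in the units of the state.
- sensors.state(): the state, without advancing time (a new reading comes with each control period).
- cams.capture(name): name is "side" or "top"; returns a dict with "img" (384x512x3 uint8, red, green, blue), "depth" (384x512 float32, m along the optical axis (not along the pixel's ray), 0 where there is no reading), "camera_matrix" (3x3 intrinsics, pixels), "eye" and "orientation" of the camera in the world. Camera axes: x right, y up, looking along -z (the intrinsics and any distortion apply to the point x, -y, -z); pixel columns grow to the right and rows downward; lengths in m; the calibration is good to about 2 mm. A picture is of the moment at which its call begins.
- ticket.sign_off(): hands the job in; it is judged then, once.
The state is a dict: "time_s": time; "joint_pos": joint angles; "joint_vel": joint speeds; "joint_torque": joint torques, N m; "tool_pos": TCP position; "ee_rot": TCP orientation; "contact_force": force on the tool from outside, world axes, zero at the start; "ft_torque": the same for the moment, N m; "grip_width": finger opening in m; "gripper_force": force on a finger pad.
Only numpy, scipy, OpenCV 4.12 (cv2) and the standard library are available. Lean on these libraries where they do the work, as an engineer would, in place of code of your own. Each camera call takes 0.05 s, during which the arm holds its last target. There are 200 camera calls.

## Task

Put all four cutting plates of the slicer back into their grey snap case: take the spice jar off the pile and set it upright on the worktop, lay the plate that lies by itself on the pile, and lift all four across as one pile; tilt it in with one end under the case's fixed lip and swing it down until it lies flat on the floor of the case and the sprung catch has snapped back over it. Do not knock over or push away the pepper mill, the sauce bottle, the lemon or the bowl.

Things in the scene. Friction and masses are not known exactly. Their poses are not given: they have to be found in the camera images.
- case: grey plastic snap case for the plates, fixed on the worktop, outside 122 x 72 mm. Origin at the centre of its underside, x along its length towards the lip, y across, z up. Inside 113.5 x 63.5 mm (x -56.75..56.75, y -31.75..31.75). Walls 4 mm thick. The sprung catch is at the -x end; either side of it (|y| > 13 mm) that end wall is 14 mm high
- case_seat (a point): centre of the case's inner floor, 4 mm above its underside; axes as the case. Four plates piled flat here are 24 mm high
- case_lip (a point): middle of the lip's free edge, at its underside (case x 48.75, y 0, z 30.5 mm). The lip is a fixed ledge, full width, 3 mm thick, reaching 8 mm inwards from the +x end wall (inner face x 56.75 mm, top z 33.5 mm), 26.5 mm above the inner floor. So the pile goes in only tilted, its leading end sloping down under the lip to the end wall (25 to 32 degrees fits), then swings flat past the catch
- case_gap (a point): middle of the finger gap in the case's +y side, at floor height (z 4 mm); the -y side has the same. The gaps are open down to the worktop over the middle 52 mm (|x| < 26 mm); beyond them the side walls stand 30 mm high near the lip and 22 mm near the catch. The floor is 58 mm wide between the gaps
- catch (a joint): sprung catch at the case's -x end: black upright tongue 20 mm wide, hinged at its foot (case x -57, z 2 mm, axis along y). 0 = upright at rest, grows to 0.45 rad leaning outwards; springs back by itself. Plates pressed down on its ramp push it aside 0.1 to 0.25 rad (3 to 10 N on the plates); it snaps back over the top plate when all are home
- catch_nose (a point): tip of the catch's nose, at its underside; at rest at case x -51, z 29.5 mm, 1.5 mm above four seated plates. Above it a steep ramp rises outwards to the tongue's top at x -58.5, z 54 mm
- plate_1: one of four cutting plates of one outline: flat rectangular black plastic frame 110 x 60 x 6 mm with a recessed steel grater with large holes, about 70 g; origin at the centre of its underside, x along the 110 mm, y along the 60 mm, z up; nothing stands proud, either end may lead. It lies at the bottom of the pile of three.
- plate_2: one of four cutting plates of one outline: flat rectangular black plastic frame 110 x 60 x 6 mm with a recessed steel blade with a comb of teeth, about 70 g; origin at the centre of its underside, x along the 110 mm, y along the 60 mm, z up; nothing stands proud, either end may lead. It lies in the middle of the pile of three, roughly squared up with the others (within about 1 mm).
- plate_3: one of four cutting plates of one outline: flat rectangular black plastic frame 110 x 60 x 6 mm with a recessed steel slicing blade, about 70 g; origin at the centre of its underside, x along the 110 mm, y along the 60 mm, z up; nothing stands proud, either end may lead. It lies on top of the pile of three, and the spice jar stands on it.
- plate_4: one of four cutting plates of one outline: flat rectangular black plastic frame 110 x 60 x 6 mm with a recessed steel grater with small holes, about 70 g; origin at the centre of its underside, x along the 110 mm, y along the 60 mm, z up; nothing stands proud, either end may lead. It lies by itself, flat on the worktop.
- jar: glass spice jar with a screw lid, 46 mm in diameter (body 44 mm), 106 mm tall, 110 g, standing on the pile of three plates at the start; origin at the centre of its underside, z up
- mill: wooden pepper mill, 58 mm in diameter, 170 mm tall, loose; origin at the centre of its underside; a bystander
- sauce: slim glass sauce bottle with a green cap, 59 mm in diameter, 205 mm tall, loose; origin at the centre of its underside; a bystander
- lemon: lemon, 78 x 55 x 56 mm, loose; origin under its middle; a bystander
- bowl: small patterned bowl, 115 mm in diameter, 52 mm high, loose; origin at the centre of its underside; a bystander
Mind the look-alikes: they are no part of the job. Leave any blue look-alike of the case alone.

How it is judged:
By the outcome, as a careful person would: the job done as asked, in the order asked, and still so for the second after the job is handed in, with the robot touching nothing.
It also fails if it takes over 64 s, if anything falls off the work surface, if the arm or the gripper's body presses on something with over 40 N, if the wrist force passes 120 N, or if a joint passes its speed limit or range.

## Working session

There is one attempt and no reset: what is moved stays moved. The work goes in short steps, Python scripts to look and compute and a tool call to move; the robot and the scene stay as the last step left them, time stands still between calls to the robot, and variables do not carry over. Pictures are saved under pics/ and viewed, at most 10 in all, crops included, and the job is handed in when it is done.

Besides the shell and the picture viewer there is one more tool, called as name(argument=value, ...), one argument or row to a line, values as JSON. arm_command: Moves the arm, as the interface text tells. Its arguments: {"type":"object","properties":{"steps":{"type":"array","items":{"type":"number"}},"force":{"type":"number"}},"required":["steps"]}

```bash
mkdir -p pics; ls; python3 - <<'E'
from station import sensors,cams,ticket,env
import cv2,numpy as np
print(sensors.state(),env.pinch_z)
for n in("top","side"):
    c=cams.capture(n);cv2.imwrite(f"pics/{n}0.png",cv2.cvtColor(c["img"],cv2.COLOR_RGB2BGR))
    print(n,c["camera_matrix"],c["eye"],c["orientation"],[k for k in c])
    np.savez(f"{n}0.npz",**c)
E
```

```text
pics
{'time_s': 0.0, 'joint_pos': array([-1.44282742,  0.38384405,  0.04383205,  1.59958527, -0.01788465,
        1.16120456, -0.04989604]), 'joint_vel': array([ 0.00095168,  0.00058156,  0.00130092,  0.00059241, -0.00021935,
       -0.0007643 , -0.00025482]), 'joint_torque': array([-2.79645283e-04, -4.33463430e+01,  1.02432512e+00, -2.49516910e+01,
        1.04706769e-02,  1.11421468e-02,  1.00575582e-05]), 'tool_pos': array([0.1452918 , 0.63250919, 0.20407616]), 'ee_rot': array([-3.13894835e+00,  1.55888261e-04,  2.91591539e+00]), 'contact_force': array([ 0.50332634, -0.6457819 ,  0.52463405]), 'ft_torque': array([ 0.04124249, -0.02990277, -0.04342236]), 'gripper_force': 0.0, 'grip_width': 0.0853677466443805} 0.0187
top [[375.48130248   0.         260.46378172]
 [  0.         375.48130248 191.94072899]
 [  0.           0.           1.        ]] [ 0.40547264 -0.02553459  1.17425877] [ 0.11492351 -0.00220795 -1.59088074] ['img', 'depth', 'camera_matrix', 'eye', 'orientation']
side [[375.53814441   0.         261.29058101]
 [  0.         375.53814441 197.2553828 ]
 [  0.           0.           1.        ]] [0.52623388 0.75192968 0.63794642] [0.95087082 0.0234313  3.12578562] ['img', 'depth', 'camera_matrix', 'eye', 'orientation']
```

View pics/top0.png

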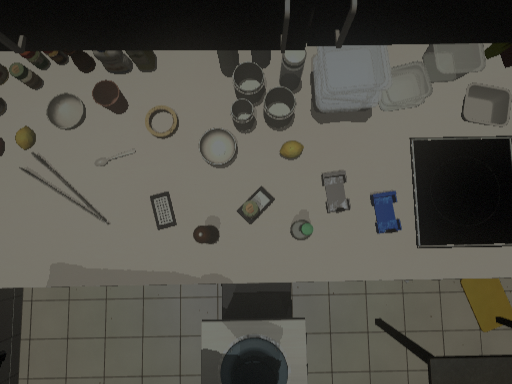

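View pics/side0.png

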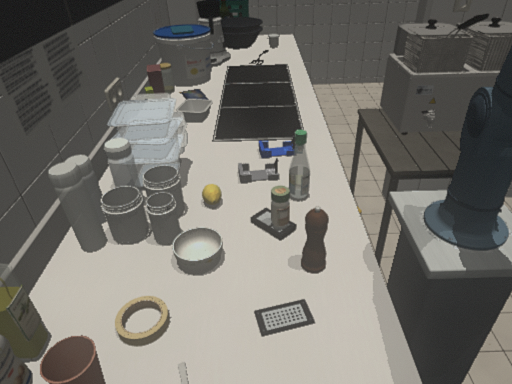

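```bash
cat > h.py <<'E'
import numpy as np,cv2
from scipy.spatial.transform import Rotation as Ro
def cap(n):
    from station import cams
    return cams.capture(n)
def R_(c): return Ro.from_euler('xyz',c["orientation"]).as_matrix()
def cloud(c):
    d=c["depth"];K=c["camera_matrix"];v,u=np.mgrid[:384,:512]
    P=np.stack([(u-K[0,2])/K[0,0]*d,-(v-K[1,2])/K[1,1]*d,-d],-1)@R_(c).T+c["eye"]
    P[d==0]=np.nan
    return P
def ray(c,uv,z):
    "pixels onto the plane at height z"
    K=c["camera_matrix"];uv=np.atleast_2d(uv).astype(float)
    D=np.c_[(uv[:,0]-K[0,2])/K[0,0],-(uv[:,1]-K[1,2])/K[1,1],-np.ones(len(uv))]@R_(c).T
    return c["eye"]+D*((z-c["eye"][2])/D[:,2])[:,None]
def proj(c,p):
    q=(np.atleast_2d(p)-c["eye"])@R_(c);K=c["camera_matrix"]
    return np.c_[K[0,0]*q[:,0]/-q[:,2]+K[0,2],-K[1,1]*q[:,1]/-q[:,2]+K[1,2]]
E
python3 - <<'E'
from h import *
c={k:v for k,v in np.load("top0.npz").items()}
P=cloud(c);z=P[...,2]
pl=z[170:250,150:400];print("table z",np.nanpercentile(pl,[5,50,95]))
for n,(u0,v0,u1,v1) in dict(p4=(145,185,182,235),pile=(233,180,279,228),mill=(190,220,222,248),sauce=(288,215,316,243),lemon=(276,136,307,162),bowl=(195,125,242,170),case=(318,167,353,216),blue=(368,187,404,237)).items():
    Z=z[v0:v1,u0:u1];m=(Z>0.004)&(Z<.3)
    q=P[v0:v1,u0:u1][m]
    r=cv2.minAreaRect((q[:,:2]*1000).astype(np.float32))
    print(n,m.sum(),q.mean(0).round(4),q[:,2].max().round(3),r,np.histogram(q[:,2],np.arange(0,.24,.02))[0])
for n,s in (("top",[(315,160),(360,225)]),):
    im=c["img"][160:225,225:410]
    cv2.imwrite("pics/crop1.png",cv2.cvtColor(cv2.resize(im,None,fx=4.3,fy=4.3,interpolation=cv2.INTER_CUBIC),cv2.COLOR_RGB2BGR))
np.set_printoptions(linewidth=250)
print((z[168:216,318:353]*1000).round()[::2,::1].astype(int))
E
```

```text
table z [-0.0031665   0.00098438  0.03933798]
p4 452 [0.4909 0.2747 0.0062] 0.012 ((490.3087158203125, 274.47320556640625), (113.07239532470703, 151.89108276367188), 89.99810791015625) [452   0   0   0   0   0   0   0   0   0   0]
pile 781 [ 0.4992 -0.0147  0.0456] 0.127 ((504.88189697265625, -14.539070129394531), (141.09405517578125, 147.32994079589844), 88.86589050292969) [495  57   6   4  12  13 194   0   0   0   0]
mill 424 [0.4133 0.1258 0.1115] 0.174 ((412.668701171875, 143.93016052246094), (93.88018035888672, 79.83889770507812), 84.4559326171875) [ 53   9  55  33   0   2  17 238  17   0   0]
sauce 396 [ 0.421  -0.1399  0.133 ] 0.21 ((425.4581604003906, -155.8271942138672), (83.78089904785156, 80.3299789428711), 88.9014892578125) [ 34   6   8   9  37  79  62  32   5   7 117]
lemon 361 [ 0.6685 -0.1273  0.041 ] 0.06 ((677.6478881835938, -130.72384643554688), (95.9878158569336, 81.12222290039062), 88.91798400878906) [ 44  74 242   1   0   0   0   0   0   0   0]
bowl 1178 [0.6882 0.1004 0.0207] 0.065 ((685.38916015625, 98.8751220703125), (138.81271362304688, 150.85818481445312), 1
[... 17659 characters left out ...]
2                   -1                   -2                    1                    1                    4                   -1
                     0                    1                    3                    4                   -2                   -2                    4                    1                    5                   -4                   -2
                     0                    0                    0                   -1                    1                    3                    3                    1                    4                    3                    4
                     0                    6]]<stdin>:14: RuntimeWarning: invalid value encountered in cast
```

View pics/crop1.png

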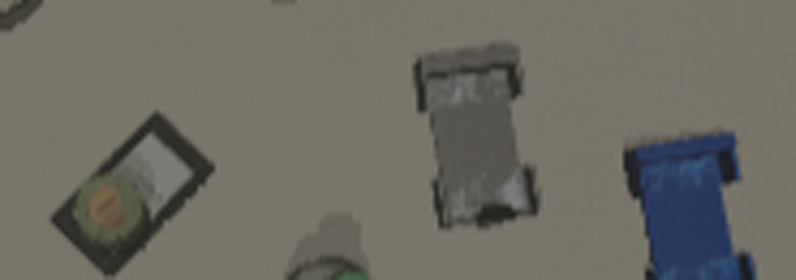

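```bash
cat >> h.py <<'E'
def load(f): return {k:v for k,v in np.load(f).items()}
def darkrect(c,box,z,thr=None,S=4):
    u0,v0,u1,v1=box
    g=cv2.resize(cv2.cvtColor(c["img"][v0:v1,u0:u1],cv2.COLOR_RGB2GRAY),None,fx=S,fy=S,interpolation=cv2.INTER_CUBIC)
    if thr is None: thr,_=cv2.threshold(g,0,255,cv2.THRESH_OTSU)
    cs,_=cv2.findContours((g<thr).astype(np.uint8),cv2.RETR_EXTERNAL,cv2.CHAIN_APPROX_NONE)
    k=max(cs,key=cv2.contourArea)[:,0].astype(float)
    uv=(k+.5)/S-.5+[u0,v0]
    xy=ray(c,uv,z)[:,:2]
    (m,s,a)=cv2.minAreaRect((xy*1000).astype(np.float32))
    if s[0]<s[1]: s=s[::-1];a+=90
    return thr,np.round(m,1),np.round(s,1),round(a%180,1),k
E
python3 - <<'E'
from h import *
c=load("top0.npz")
P=cloud(c);z=P[...,2]
for n,b,h in(("p4",(145,185,182,235),.006),("pile",(233,180,279,228),.018)):
    for t in (None,45,60): print(n,darkrect(c,b,h,t)[:4])
print("median table colour",np.median(c["img"][180:230,150:230].reshape(-1,3),0))
b=(318,167,353,216);Z=z[b[1]:b[3],b[0]:b[2]];Q=P[b[1]:b[3],b[0]:b[2]]
for lo,hi in((.012,.039),(.026,.039),(.012,.027)):
    q=Q[(Z>lo)&(Z<hi)]; print("case",lo,hi,len(q),cv2.minAreaRect((q[:,:2]*1000).astype(np.float32)))
q=Q[Z>.038];print("catch",q.mean(0))
q=Q[(Z>.026)&(Z<.039)];print(q.mean(0))
# tops of jar, mill, sauce
for n,(u0,v0,u1,v1),lo in(("jar",(233,180,279,228),.115),("mill",(190,220,222,248),.14),("sauce",(288,215,316,243),.19),("lemon",(276,136,307,162),.03),("bowl",(195,125,242,170),.04)):
    Z=z[v0:v1,u0:u1];q=P[v0:v1,u0:u1][Z>lo];print(n,(q.min(0)+q.max(0))/2,q.mean(0),q.max(0)-q.min(0))
E
```

```text
p4 (83.0, array([489.5, 274. ]), array([112.3,  63.1]), 14.1)
p4 (45, array([531.3, 293.4]), array([56. , 28.8]), 127.8)
p4 (60, array([489.4, 273.9]), array([109.3,  60.5]), 13.8)
pile (84.0, array([499. , -15.1]), array([111.8,  63.7]), 134.8)
pile (45, array([468.7, -18.5]), array([40.2, 10.2]), 136.5)
pile (60, array([498.7, -14.9]), array([109.2,  61.1]), 135.1)
median table colour [119. 116. 106.]
case 0.012 0.039 198 ((537.3251953125, -264.06707763671875), (121.46131896972656, 72.97025299072266), 6.407997131347656)
case 0.026 0.039 119 ((539.373046875, -264.0040283203125), (117.37713623046875, 72.63838958740234), 6.407997131347656)
case 0.012 0.027 81 ((533.9449462890625, -264.2358703613281), (114.841796875, 72.97845458984375), 6.123809814453125)
catch [ 0.49352969 -0.26724522  0.04804958]
[ 0.58254813 -0.25796205  0.0330249 ]
jar [0.48346034 0.00125506 0.12228358] [4.82997139e-01 1.46199876e-04 1.23742404e-01] [0.04254012 0.0422839  0.01027227]
mill [0.41356391 0.13291833 0.15698999] [0.41352381 0.13100893 0.15300148] [0.04634227 0.0473446  0.03388172]
sauce [ 0.42048414 -0.14661556  0.20094004] [ 0.42080941 -0.14635929  0.20482704] [0.02846746 0.02860364 0.01731107]
lemon [ 0.66965886 -0.12973975  0.04524921] [ 0.66782941 -0.12793358  0.04640759] [0.05341415 0.07210168 0.03029754]
bowl [0.68373398 0.08955785 0.05275991] [0.68696456 0.09549267 0.0493661 ] [0.12044009 0.13026007 0.02546902]
```

```bash
cat >> h.py <<'E'
def tgt(yaw,pitch=0):
    "tool pointing down, yaw deg; pitch deg tilts about tool y-line so that the case +x end goes down"
    return Ro.from_euler('z',yaw,degrees=True)*Ro.from_euler('x',180,degrees=True)*Ro.from_euler('y',pitch,degrees=True)
def rel(*wps):
    "waypoints (pos, Rotation or None) -> shift/turn in present tool axes"
    from station import sensors
    s=sensors.state();R=Ro.from_euler('xyz',s["ee_rot"]);np.set_printoptions(suppress=True)
    print("t",round(s["time_s"],2),s["tool_pos"].round(4),np.degrees(s["ee_rot"]).round(1),"w",round(s["grip_width"],4),"f",s["contact_force"].round(1),"q",s["joint_pos"].round(2))
    for p,Q in wps:
        d=R.inv().apply(np.array(p)-s["tool_pos"]);r=(R.inv()*(Q or R)).as_rotvec()
        print(d.round(4),r.round(3))
E
python3 - <<'E'
from h import *
rel(((.483,.0005,.2),None),((.483,.0005,.064),None),((.483,.0005,.064),tgt(167)))
E
```

```text
t 0.1 [0.1453 0.6326 0.2042] [-179.9    0.   167.1] w 0.0853 f [-0.9  0.1  0. ] q [-1.44  0.38  0.04  1.6  -0.02  1.16 -0.05]
[-0.4706 -0.5405  0.0056] [0. 0. 0.]
[-0.4706 -0.5401  0.1416] [0. 0. 0.]
[-0.4706 -0.5401  0.1416] [-0.002  0.     0.001]
```

arm_command(
  steps=[-0.47, -0.54, 0.0, 0, 0, 0, 0.085, -0.47, -0.54, 0.0, 0, 0, 0, 0.085, -0.47, -0.54, 0.0, 0, 0, 0, 0.085, -0.47, -0.54, 0.0, 0, 0, 0, 0.085, -0.47, -0.54, 0.0, 0, 0, 0, 0.085, -0.47, -0.54, 0.0, 0, 0, 0, 0.085, -0.47, -0.54, 0.0, 0, 0, 0, 0.085, -0.47, -0.54, 0.0, 0, 0, 0, 0.085, -0.47, -0.54, 0.0, 0, 0, 0, 0.085, -0.47, -0.54, 0.0, 0, 0, 0, 0.085],
)

```text
time_s: 1.1
tool_pos: [0.3813, 0.1903, 0.2053]
ee_rot: [3.141, -0.0, 2.916]
contact_force: [0.4, 0.4, -0.0]
grip_width: 0.0855
gripper_force: 0.0
```

```bash
python3 - <<'E'
from h import *
rel(((.483,.0005,.2),None),((.483,.0005,.064),None),((.483,.0005,.064),tgt(167)))
E
```

```text
t 1.1 [0.3813 0.1903 0.2053] [180.   -0.  167.1] w 0.0855 f [ 0.4  0.4 -0. ] q [-0.97 -0.07  0.39  2.12  0.03  1.09  0.76]
[-0.1416 -0.1623  0.0052] [0. 0. 0.]
[-0.1417 -0.1623  0.1412] [0. 0. 0.]
[-0.1417 -0.1623  0.1412] [ 0.    -0.     0.001]
```

arm_command(
  steps=[-0.142, -0.162, 0.005, 0, 0, 0, 0.085, -0.142, -0.162, 0.005, 0, 0, 0, 0.085, -0.142, -0.162, 0.005, 0, 0, 0, 0.085, -0.142, -0.162, 0.005, 0, 0, 0, 0.085, -0.142, -0.162, 0.005, 0, 0, 0, 0.085, -0.142, -0.162, 0.05, 0, 0, 0, 0.085, -0.142, -0.162, 0.095, 0, 0, 0, 0.085, -0.142, -0.162, 0.13, 0, 0, 0, 0.085, -0.142, -0.162, 0.141, 0, 0, 0, 0.085, -0.142, -0.162, 0.141, 0, 0, 0, 0.03],
  force=25,
)

```text
time_s: 2.1
tool_pos: [0.4812, 0.0024, 0.063]
ee_rot: [-3.139, -0.004, 2.916]
contact_force: [0.3, 0.3, 0.1]
grip_width: 0.0728
gripper_force: 0.0
```

arm_command(
  steps=[0, 0, 0, 0, 0, 0, 0.03, 0, 0, 0, 0, 0, 0, 0.03, 0, 0, 0, 0, 0, 0, 0.03, 0, 0, 0, 0, 0, 0, 0.03],
)

```text
time_s: 2.5
tool_pos: [0.4854, 0.0028, 0.0665]
ee_rot: [3.14, 0.004, 2.916]
contact_force: [-0.2, -1.7, 7.8]
grip_width: 0.0444
gripper_force: 24.9
```

```bash
python3 - <<'E'
from h import *
rel(((.483,.0005,.10),None),((.62,.0,.10),None),((.62,.0,.055),None),((.62,.0,.049),None))
E
```

```text
t 2.5 [0.4854 0.0028 0.0665] [179.9   0.2 167.1] w 0.0444 f [-0.2 -1.7  7.8] q [-0.65  0.3   0.64  2.13 -0.25  0.78  1.48]
[ 0.0017 -0.0027 -0.0335] [0. 0. 0.]
[-0.1319  0.0275 -0.0329] [0. 0. 0.]
[-0.1318  0.0274  0.0121] [0. 0. 0.]
[-0.1317  0.0274  0.0181] [0. 0. 0.]
```

arm_command(
  steps=[0, 0, -0.01, 0, 0, 0, 0.03, 0, 0, -0.03, 0, 0, 0, 0.03, -0.02, 0.004, -0.04, 0, 0, 0, 0.03, -0.05, 0.011, -0.04, 0, 0, 0, 0.03, -0.085, 0.018, -0.04, 0, 0, 0, 0.03, -0.115, 0.024, -0.04, 0, 0, 0, 0.03, -0.13, 0.027, -0.035, 0, 0, 0, 0.03, -0.13, 0.027, -0.015, 0, 0, 0, 0.03, -0.13, 0.027, 0.003, 0, 0, 0, 0.03, -0.13, 0.027, 0.011, 0, 0, 0, 0.03],
)

```text
time_s: 3.5
tool_pos: [0.6141, 0.0006, 0.0518]
ee_rot: [-3.141, -0.004, 2.916]
contact_force: [0.6, 0.2, -1.4]
grip_width: 0.0446
gripper_force: 25.3
```

arm_command(
  steps=[0, 0, 0.001, 0, 0, 0, 0.03, 0, 0, 0.003, 0, 0, 0, 0.03],
)

```text
time_s: 3.7
tool_pos: [0.6163, 0.0002, 0.0512]
ee_rot: [3.141, 0.001, 2.916]
contact_force: [-0.0, 0.3, -0.6]
grip_width: 0.045
gripper_force: 25.3
```

arm_command(
  steps=[0, 0, 0.001, 0, 0, 0, 0.03, 0, 0, 0.002, 0, 0, 0, 0.03],
)

```text
time_s: 3.9
tool_pos: [0.6166, 0.0001, 0.0494]
ee_rot: [3.141, 0.002, 2.916]
contact_force: [0.8, -0.8, -1.3]
grip_width: 0.0447
gripper_force: 25.3
```

arm_command(
  steps=[0, 0, 0.001, 0, 0, 0, 0.03, 0, 0, 0.001, 0, 0, 0, 0.03],
)

```text
time_s: 4.1
tool_pos: [0.617, -0.0001, 0.0487]
ee_rot: [3.141, 0.002, 2.916]
contact_force: [-0.9, 0.3, 3.2]
grip_width: 0.045
gripper_force: 25.4
```

arm_command(
  steps=[0, 0, 0, 0, 0, 0, 0.06, 0, 0, -0.002, 0, 0, 0, 0.085, 0, 0, -0.004, 0, 0, 0, 0.085, 0, 0, -0.03, 0, 0, 0, 0.085, 0, 0, -0.075, 0, 0, 0, 0.085],
)

```text
time_s: 4.6
tool_pos: [0.6122, 0.0004, 0.1196]
ee_rot: [-3.138, -0.008, 2.916]
contact_force: [0.4, 1.5, 0.4]
grip_width: 0.0851
gripper_force: 0.0
```

```bash
python3 - <<'E'
from h import *
rel(((.4895,.274,.13),tgt(194)),((.4895,.274,.03),tgt(194)))
E
```

```text
t 4.6 [0.6122 0.0004 0.1196] [-179.8   -0.5  167.1] w 0.0851 f [0.4 1.5 0.4] q [-0.56  0.47  0.63  1.78 -0.32  1.    1.53]
[ 0.1809  0.2393 -0.0097] [-0.001 -0.009 -0.47 ]
[0.1801 0.2396 0.0903] [-0.001 -0.009 -0.47 ]
```

arm_command(
  steps=[0.18, 0.239, -0.01, 0, 0, -0.47, 0.085, 0.18, 0.239, -0.01, 0, 0, -0.47, 0.085, 0.18, 0.239, -0.01, 0, 0, -0.47, 0.085, 0.18, 0.239, -0.01, 0, 0, -0.47, 0.085, 0.18, 0.239, -0.01, 0, 0, -0.47, 0.085, 0.18, 0.239, -0.01, 0, 0, -0.47, 0.085, 0.18, 0.239, 0.03, 0, 0, -0.47, 0.085, 0.18, 0.239, 0.07, 0, 0, -0.47, 0.085, 0.18, 0.239, 0.09, 0, 0, -0.47, 0.085, 0.18, 0.239, 0.09, 0, 0, -0.47, 0.085],
)

```text
time_s: 5.6
tool_pos: [0.4905, 0.2714, 0.029]
ee_rot: [-3.138, -0.007, -2.897]
contact_force: [-1.5, -0.8, 0.5]
grip_width: 0.0846
gripper_force: 0.0
```

```bash
python3 - <<'E'
from h import *
rel(((.4895,.274,.01),tgt(194)),)
for n in ("top","side"):
    c=cap(n);np.savez(n+"1.npz",**c)
    im=cv2.cvtColor(c["img"],cv2.COLOR_RGB2BGR)
    cut=im[150:260,120:350] if n=="top" else im[140:350,190:360]
    f=3.4 if n=="top" else 2.8
    cv2.imwrite(f"pics/{n}1.png",cv2.resize(cut,None,fx=f,fy=f,interpolation=cv2.INTER_CUBIC))
c=load("top1.npz");print(darkrect(c,(233,180,279,228),.018,60)[:4],darkrect(c,(233,180,279,228),.018,84)[:4])
E
```

```text
t 5.6 [0.4905 0.2714 0.029 ] [-179.8   -0.4 -166. ] w 0.0846 f [-1.5 -0.8  0.5] q [-0.92  0.47  0.41  1.95 -0.26  0.78  1.45]
[0.0002 0.0028 0.019 ] [-0.003 -0.007  0.   ]
(60, array([499.3, -14.7]), array([108. ,  59.3]), 134.2) (84, array([499.4, -14.9]), array([110.7,  61.5]), 134.4)
```

View pics/side1.png

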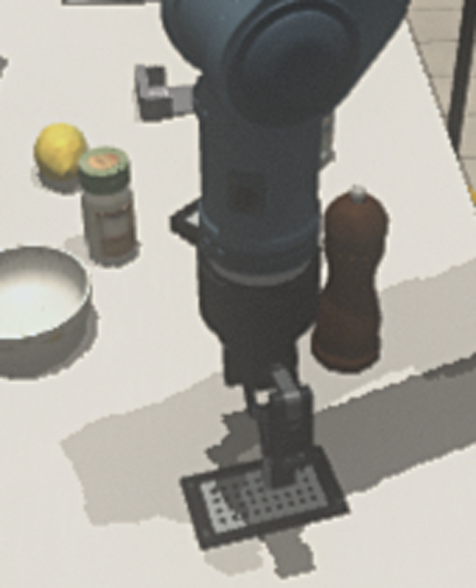

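arm_command(
  steps=[0, 0.0025, 0, 0, -0.007, 0, 0.07, 0, 0.0025, 0.01, 0, -0.007, 0, 0.07, 0, 0.0025, 0.02, 0, -0.007, 0, 0.07, 0, 0.0025, 0.029, 0, -0.007, 0, 0.07, 0, 0.0025, 0.029, 0, -0.007, 0, 0.07],
)

```text
time_s: 6.2
tool_pos: [0.4918, 0.2748, 0.0017]
ee_rot: [-3.14, 0.004, -2.897]
contact_force: [-0.6, 0.0, 0.3]
grip_width: 0.0701
gripper_force: 0.0
```

arm_command(
  steps=[0, 0, 0.002, 0, 0, 0, 0.07, 0, 0, 0.003, 0, 0, 0, 0.07],
)

```text
time_s: 6.4
tool_pos: [0.4935, 0.2756, 0.0004]
ee_rot: [-3.142, 0.007, -2.898]
contact_force: [-0.4, 0.0, 0.5]
grip_width: 0.0698
gripper_force: 0.0
```

arm_command(
  steps=[0, 0, 0.002, 0, 0, 0, 0.07, 0, 0, 0.003, 0, 0, 0, 0.07],
)

```text
time_s: 6.6
tool_pos: [0.4935, 0.2757, -0.0025]
ee_rot: [3.141, 0.007, -2.897]
contact_force: [-0.2, -0.3, 0.4]
grip_width: 0.0699
gripper_force: 0.0
```

arm_command(
  steps=[0, 0, 0.002, 0, 0, 0, 0.07, 0, 0, 0.002, 0, 0, 0, 0.07],
)

```text
time_s: 6.8
tool_pos: [0.4932, 0.2756, -0.0047]
ee_rot: [-3.141, 0.007, -2.897]
contact_force: [-0.1, -0.6, 0.4]
grip_width: 0.0703
gripper_force: 0.0
```

```bash
python3 - <<'E'
from h import *
rel(((.4895,.274,-.0057),tgt(194)),)
E
```

```text
t 6.8 [ 0.4932  0.2756 -0.0047] [-180.     0.4 -166. ] w 0.0703 f [-0.1 -0.6  0.4] q [-0.9   0.53  0.38  1.96 -0.29  0.7   1.47]
[ 0.004  -0.0007  0.001 ] [-0.     0.007 -0.   ]
```

arm_command(
  steps=[0.004, -0.001, 0.0, 0, 0.006, 0, 0.07, 0.004, -0.001, 0.001, 0, 0.006, 0, 0.07, 0.004, -0.001, 0.001, 0, 0.006, 0, 0.07],
)

```text
time_s: 7.1
tool_pos: [0.4896, 0.2736, -0.0057]
ee_rot: [-3.142, 0.001, -2.897]
contact_force: [0.7, 0.2, -0.0]
grip_width: 0.07
gripper_force: 0.0
```

arm_command(
  steps=[0, 0, 0.001, 0, 0, 0, 0.07, 0, 0, 0.002, 0, 0, 0, 0.07],
)

```text
time_s: 7.3
tool_pos: [0.4899, 0.2738, -0.0076]
ee_rot: [3.142, 0.001, -2.897]
contact_force: [0.1, 0.5, -0.6]
grip_width: 0.0702
gripper_force: 0.0
```

arm_command(
  steps=[0, 0, -0.003, 0, 0, 0, 0.07, 0, 0, -0.003, 0, 0, 0, 0.05, 0, 0, -0.003, 0, 0, 0, 0.05, 0, 0, -0.003, 0, 0, 0, 0.05, 0, 0, -0.003, 0, 0, 0, 0.05],
  force=30,
)

```text
time_s: 7.8
tool_pos: [0.4898, 0.2737, -0.0046]
ee_rot: [3.142, 0.001, -2.897]
contact_force: [-0.4, -0.9, -1.1]
grip_width: 0.0501
gripper_force: 0.0
```

```bash
python3 - <<'E'
from h import *
Q=tgt(135)
rel(((.4895,.274,.1),None),((.55,.13,.13),tgt(165)),((.4992,-.0148,.08),tgt(134.7)),((.4992,-.0148,.03),tgt(134.7)))
E
```

```text
t 7.8 [ 0.4898  0.2737 -0.0046] [ 180.     0.1 -166. ] w 0.0501 f [-0.4 -0.9 -1.1] q [-0.9   0.52  0.38  1.96 -0.29  0.71  1.47]
[ 0.0001  0.0003 -0.1046] [0. 0. 0.]
[-0.0238 -0.154  -0.1345] [0.    0.001 0.506]
[ 0.0605 -0.2822 -0.0846] [0.001 0.001 1.035]
[ 0.0606 -0.2822 -0.0346] [0.001 0.001 1.035]
```

arm_command(
  steps=[0, 0, 0, 0, 0, 0, 0.07, 0, 0, 0, 0, 0, 0, 0.07, 0, 0, 0, 0, 0, 0, 0.07, 0, 0, 0.003, 0, 0, 0, 0.07, 0, 0, 0.005, 0, 0, 0, 0.07, 0, 0, 0.006, 0, 0, 0, 0.07],
)

```text
time_s: 8.4
tool_pos: [0.4895, 0.2735, -0.011]
ee_rot: [-3.141, 0.0, -2.897]
contact_force: [0.1, -0.6, -0.7]
grip_width: 0.0701
gripper_force: 0.0
```

arm_command(
  steps=[0, 0, 0.001, 0, 0, 0, 0.07, 0, 0, 0.002, 0, 0, 0, 0.07],
)

```text
time_s: 8.6
tool_pos: [0.4898, 0.2737, -0.0127]
ee_rot: [-3.142, 0.001, -2.897]
contact_force: [0.2, 0.3, 0.5]
grip_width: 0.07
gripper_force: 0.0
```

```bash
python3 - <<'E'
from h import *
rel()
c=cap("side");np.savez("side2.npz",**c)
im=cv2.cvtColor(c["img"],cv2.COLOR_RGB2BGR)[270:350,245:325]
cv2.imwrite(f"pics/side2.png",cv2.resize(im,None,fx=6,fy=6,interpolation=cv2.INTER_CUBIC))
E
```

```text
t 8.6 [ 0.4898  0.2737 -0.0127] [-180.     0.1 -166. ] w 0.07 f [0.2 0.3 0.5] q [-0.9   0.54  0.38  1.96 -0.3   0.69  1.48]
```

View pics/side2.png

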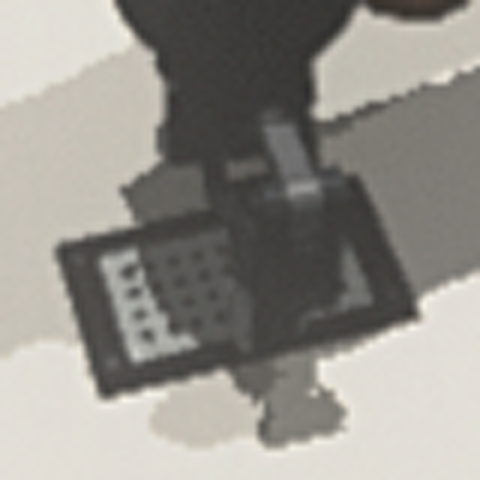

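arm_command(
  steps=[0, 0, 0.001, 0, 0, 0, 0.07, 0, 0, 0.002, 0, 0, 0, 0.07],
)

```text
time_s: 8.85
tool_pos: [0.4898, 0.2738, -0.0146]
ee_rot: [3.142, 0.001, -2.897]
contact_force: [-0.2, 0.3, 0.3]
grip_width: 0.0698
gripper_force: 0.0
```

arm_command(
  steps=[0, 0, 0.001, 0, 0, 0, 0.07, 0, 0, 0.001, 0, 0, 0, 0.07],
)

```text
time_s: 9.05
tool_pos: [0.4897, 0.2736, -0.0157]
ee_rot: [-3.141, 0.001, -2.897]
contact_force: [-0.0, -0.7, -0.3]
grip_width: 0.0699
gripper_force: 0.0
```

arm_command(
  steps=[0, 0, 0.001, 0, 0, 0, 0.07, 0, 0, 0.002, 0, 0, 0, 0.07],
)

```text
time_s: 9.25
tool_pos: [0.4898, 0.2737, -0.0176]
ee_rot: [3.142, 0.001, -2.897]
contact_force: [0.0, -0.4, 0.3]
grip_width: 0.07
gripper_force: 0.0
```

arm_command(
  steps=[0, 0, 0.001, 0, 0, 0, 0.07, 0, 0, 0.001, 0, 0, 0, 0.07],
)

```text
time_s: 9.45
tool_pos: [0.4897, 0.2736, -0.0187]
ee_rot: [-3.141, 0.001, -2.897]
contact_force: [0.1, 0.3, 0.3]
grip_width: 0.0701
gripper_force: 0.0
```

```bash
python3 - <<'E'
from h import *
c=cap("side");np.savez("side3.npz",**c)
P=cloud(c);np.set_printoptions(suppress=True,linewidth=200)
r=Ro.from_euler('z',-14,degrees=True)
q=P.reshape(-1,3)-[.4898,.2737,0];q=r.apply(q)
m=(abs(q[:,0])<16)&(abs(q[:,0])<.016)&(q[:,1]>-.06)&(q[:,1]<.065)&(q[:,2]<.09)
for y in np.arange(-.06,.065,.004):
    k=q[m&(q[:,1]>=y)&(q[:,1]<y+.004)]
    if len(k): print(round(y*1000),np.sort((k[:,2]*1000).round().astype(int))[::max(1,len(k)//14)])
E
```

```text
-60 [-4 -2 -2 -2 -2 -2 -1  0  1  1]
-56 [-1 -1  0  0  0]
-52 [-3 -3 -1 -1  0  1]
-48 [-2 -2 -1 -1 -1 -1  0  1  1]
-44 [-3 -2 -1 -1 -1 -1 -1  0  0  0  0  0  0  0  1  2]
-40 [-3 -2 -2 -2 -2 -2 -1 -1 -1 -1 -1 -1  0  0  0  1  1  1 48 50 51 52 53 56 58]
-36 [-3 -1  0  1 18 21 22 24 27 29 32 35 38 43 47 51 63]
-32 [-2 -1 -1  0  1  2 20 37 68]
-28 [ 3  4  4  5  5  6 75]
-24 [ 5  5  6  6  6  6  6  7  7 77 79]
-20 [0 1 2 2 2 2 2 2 3 3 3 4 4 4 5 5 6 6 6 6 6 7]
-16 [2 2 2 2 2 2 3 3 3 3 3 3 3 3 3 3 4 5]
-12 [2 2 2 3 3 4 4 4 4 5]
-8 [2 2 2 3 3 3 3 3 3 3 3 4 4 5 6]
-4 [2 2 2 2 2 3 3 3 3 3 4 4 4 4 4 4]
0 [1 2 2 2 2 3 3 3 3 3 3 4 4 4 4 4 5]
4 [2 2 2 3 3 3 4 4 4]
8 [1 2 2 2 3 3 3 4 4 4 4 4]
12 [2 3 3 3 3 3 3 3 4 4 5 5]
16 [0 0 0 1 1 1 2 2 2 3 4 4 5]
20 [2 2 2 2 2 2]
24 [ 3  3  4  5  6  6 77 78 78 78 79 80]
28 [ 4  4  5  5  5  6 80 81 89 90]
32 [-2 -1 -1 -1  0  0  1  2  4  6 62 81 82 83 87 89]
36 [-2 -2 -1 -1 -1  0  1 34 73 78 80 81 82 83 86]
40 [-3 -2 -1  0  1  2 19 23 28 33 39 47 69 74 76]
44 [-2 -1 -1 -1 -1 -1  0  0  0  0  1 21 28 37 59 64 68 70]
48 [-3 -2 -1 -1  0  0  0  1 22 26 27 29 30 34 35 38 65]
52 [-3 -2 -2 -1 -1 -1 -1 -1  0  0  0  0  0  1  1  1]
56 [-2 -2 -2 -2 -1 -1 -1 -1  0  0  0  0  1  1  2 67 69 72 78 83]
60 [-3 -2 -1 -1 -1 -1 -1 -1  0  0  0 67 69 71 71 72 72 88]
64 [-3 -2 -1 -1 -1  0  0  1  1  2 65 67 68 70 70 78 82 84 88]
```

```bash
python3 - <<'E'
from h import *
c=load("side3.npz")
im=cv2.cvtColor(c["img"],cv2.COLOR_RGB2BGR).copy()
big=cv2.resize(im[230:350,235:335],None,fx=5,fy=5,interpolation=cv2.INTER_CUBIC)
ax=Ro.from_euler('z',14,degrees=True)
for y in(-.035,.035):
  for h,col in((0,(0,0,255)),(.02,(0,255,0)),(.04,(255,0,0))):
    p=proj(c,ax.apply([0,y,0])+[.4897,.2736,h])[0];cv2.circle(big,tuple(int(v) for v in (p-[235,230]+.5)*5),4,col,-1)
cv2.imwrite("pics/side3.png",big)
E
```

View pics/side3.png

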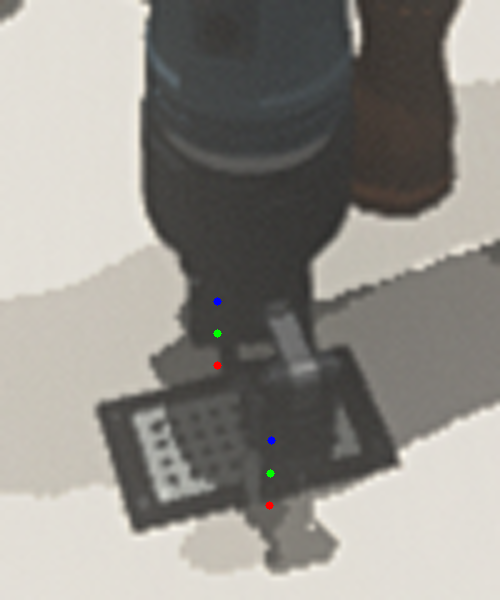

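arm_command(
  steps=[0, 0, 0, 0, 0, 0, 0.055, 0, 0, 0, 0, 0, 0, 0.055, 0, 0, 0, 0, 0, 0, 0.055, 0, 0, 0, 0, 0, 0, 0.055],
  force=25,
)

```text
time_s: 9.9
tool_pos: [0.4898, 0.2737, -0.0185]
ee_rot: [3.142, 0.001, -2.897]
contact_force: [0.2, 0.2, -0.7]
grip_width: 0.0548
gripper_force: 0.0
```

arm_command(
  steps=[0, 0, 0, 0, 0, 0, 0.07, 0, 0, 0, 0, 0, 0, 0.07, 0, 0, 0.002, 0, 0, 0, 0.07, 0, 0, 0.004, 0, 0, 0, 0.07, 0, 0, 0.006, 0, 0, 0, 0.07],
)

```text
time_s: 10.4
tool_pos: [0.4897, 0.2737, -0.0248]
ee_rot: [-3.142, 0.001, -2.897]
contact_force: [-0.0, 0.3, 0.8]
grip_width: 0.0699
gripper_force: 0.0
```

```bash
cat >> h.py <<'E'
def tipz(c,o,yaw):
    "height of finger points from the side view in a frame turned by yaw at xy o"
    q=Ro.from_euler('z',-yaw,degrees=True).apply(cloud(c).reshape(-1,3)-[o[0],o[1],0])
    m=(abs(q[:,0])<.014)&(q[:,1]>.033)&(q[:,1]<.058)&(q[:,2]<.06)&(q[:,2]>.007)
    k=q[m]*1000;k=k[np.argsort(k[:,2])]
    return k[:12].round().astype(int).tolist()
E
python3 - <<'E'
from h import *
rel()
c=cap("side");np.savez("side4.npz",**c)
print("now",tipz(c,(.4898,.2737),14))
print("s3 tcp -18.7",tipz(load("side3.npz"),(.4898,.2737),14))
print("s2 tcp -12.7",tipz(load("side2.npz"),(.4898,.2737),14))
print("s1 tcp 29",tipz(load("side1.npz"),(.4905,.2714),14))
E
```

```text
t 10.4 [ 0.4897  0.2737 -0.0248] [-180.    0. -166.] w 0.0699 f [-0.   0.3  0.8] q [-0.89  0.56  0.37  1.97 -0.31  0.67  1.49]
now [[7, 42, 8], [10, 43, 10], [-11, 43, 11], [7, 42, 12], [11, 41, 14], [7, 47, 15], [7, 42, 15], [-10, 43, 15], [9, 42, 15], [4, 49, 16], [-4, 49, 16], [-2, 49, 16]]
s3 tcp -18.7 [[9, 34, 7], [7, 42, 15], [9, 42, 15], [-11, 42, 17], [10, 42, 19], [-11, 41, 19], [8, 43, 20], [11, 40, 20], [7, 47, 21], [4, 48, 21], [8, 43, 22], [-4, 49, 22]]
s2 tcp -12.7 [[8, 43, 21], [7, 41, 22], [10, 44, 24], [-10, 43, 25], [11, 40, 26], [10, 43, 26], [7, 47, 27], [8, 43, 28], [10, 43, 29], [-4, 49, 29], [-10, 44, 29], [7, 46, 29]]
s1 tcp 29 [[-12, 35, 7], [-3, 33, 8]]
```

arm_command(
  steps=[0, 0, 0.003, 0, 0, 0, 0.07, 0, 0, 0.006, 0, 0, 0, 0.07, 0, 0, 0.006, 0, 0, 0, 0.07],
)

```text
time_s: 10.75
tool_pos: [0.4893, 0.2734, -0.0312]
ee_rot: [-3.141, -0.0, -2.897]
contact_force: [-0.4, -0.1, -0.1]
grip_width: 0.0702
gripper_force: 0.0
```

arm_command(
  steps=[0, 0, 0.001, 0, 0, 0, 0.07, 0, 0, 0.0015, 0, 0, 0, 0.07],
)

```text
time_s: 10.95
tool_pos: [0.4898, 0.2737, -0.0321]
ee_rot: [3.142, 0.001, -2.897]
contact_force: [-0.3, -0.4, -0.6]
grip_width: 0.0697
gripper_force: 0.0
```

arm_command(
  steps=[0, 0, 0, 0, 0, 0, 0.055, 0, 0, 0, 0, 0, 0, 0.055, 0, 0, 0, 0, 0, 0, 0.055, 0, 0, 0, 0, 0, 0, 0.055],
  force=25,
)

```text
time_s: 11.35
tool_pos: [0.4912, 0.2745, -0.0305]
ee_rot: [3.141, 0.003, -2.898]
contact_force: [-1.2, -0.2, 7.1]
grip_width: 0.0584
gripper_force: 31.4
```

```bash
python3 - <<'E'
from h import *
rel(((.4898,.2737,.09),None),((.55,.15,.10),tgt(180)),((.545,.07,.10),tgt(160)),((.4994,-.0148,.07),tgt(134.3)),((.4994,-.0148,.02),tgt(134.3)))
E
```

```text
t 11.35 [ 0.4912  0.2745 -0.0305] [ 179.9    0.2 -166. ] w 0.0584 f [-1.2 -0.2  7.1] q [-0.88  0.57  0.36  1.96 -0.32  0.66  1.49]
[ 0.0011 -0.0003 -0.1205] [0. 0. 0.]
[-0.0274 -0.1348 -0.1305] [0.001 0.003 0.244]
[-0.0033 -0.2113 -0.1307] [0.002 0.003 0.593]
[ 0.0616 -0.2826 -0.101 ] [0.003 0.002 1.042]
[ 0.0617 -0.2826 -0.051 ] [0.003 0.002 1.042]
```

arm_command(
  steps=[0, 0, -0.03, 0, 0, 0, 0.055, 0, 0, -0.075, 0, 0, 0, 0.055, -0.005, -0.03, -0.11, 0, 0, 0, 0.055, -0.015, -0.075, -0.13, 0, 0, 0.12, 0.055, -0.025, -0.115, -0.13, 0, 0, 0.25, 0.055, -0.02, -0.155, -0.13, 0, 0, 0.4, 0.055, -0.01, -0.195, -0.13, 0, 0, 0.53, 0.055, 0.01, -0.225, -0.125, 0, 0, 0.67, 0.055, 0.035, -0.255, -0.115, 0, 0, 0.81, 0.055, 0.055, -0.275, -0.105, 0, 0, 0.94, 0.055],
  force=40,
)

```text
time_s: 12.35
tool_pos: [0.5018, -0.0096, 0.0728]
ee_rot: [3.141, 0.001, 2.437]
contact_force: [0.2, 0.4, -0.6]
grip_width: 0.0585
gripper_force: 44.8
```

```bash
python3 - <<'E'
from h import *
rel(((.4994,-.0148,.04),tgt(134.3)),((.4994,-.0148,-.008),tgt(134.3)))
E
```

```text
t 12.35 [ 0.5018 -0.0096  0.0728] [180.    0.1 139.6] w 0.0585 f [ 0.2  0.4 -0.6] q [-0.71  0.35  0.74  2.09 -0.32  0.82  1.09]
[-0.0015 -0.0055  0.0328] [0.001 0.001 0.093]
[-0.0014 -0.0056  0.0808] [0.001 0.001 0.093]
```

Move over the pile and stop a little above it for a look.

arm_command(
  steps=[-0.0015, -0.0055, 0.02, 0, 0, 0.093, 0.055, -0.0015, -0.0055, 0.045, 0, 0, 0.093, 0.055, -0.0015, -0.0055, 0.06, 0, 0, 0.093, 0.055, -0.0015, -0.0055, 0.067, 0, 0, 0.093, 0.055, -0.0015, -0.0055, 0.067, 0, 0, 0.093, 0.055],
)

```text
time_s: 12.85
tool_pos: [0.4999, -0.0113, 0.0051]
ee_rot: [-3.141, -0.001, 2.354]
contact_force: [-0.2, 0.7, -0.7]
grip_width: 0.0586
gripper_force: 44.7
```

```bash
python3 - <<'E'
from h import *
rel(((.4994,-.0148,-.008),tgt(134.3)))
c=cap("top");np.savez("top5.npz",**c);s=cap("side");np.savez("side5.npz",**s)
big=[cv2.resize(cv2.cvtColor(i,cv2.COLOR_RGB2BGR),(390,390),interpolation=cv2.INTER_CUBIC) for i in (c["img"][178:232,230:284],s["img"][190:260,235:305])]
cv2.imwrite("pics/b5.png",np.hstack(big))
E
```

```text
t 12.85 [ 0.4999 -0.0113  0.0051] [-180.    -0.   134.9] w 0.0586 f [-0.2  0.7 -0.7] q [-0.63  0.47  0.67  2.11 -0.46  0.7   1.12]
[-0.0021 -0.0028  0.0131] [-0.001 -0.001  0.01 ]
```

View pics/b5.png

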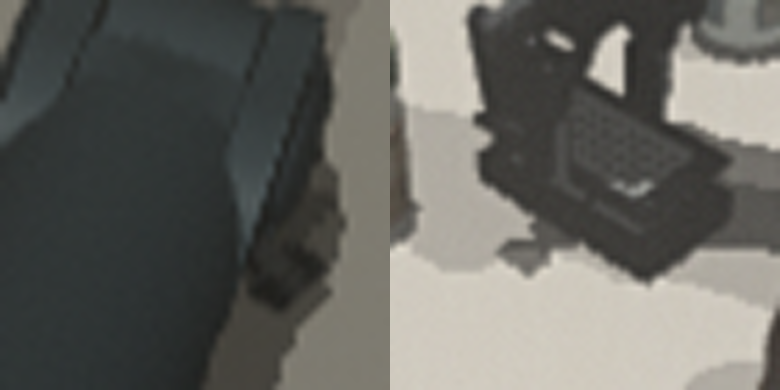

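arm_command(
  steps=[-0.002, -0.003, 0.003, 0, 0, 0.01, 0.055, -0.002, -0.003, 0.007, 0, 0, 0.01, 0.055, -0.002, -0.003, 0.01, 0, 0, 0.01, 0.055, -0.002, -0.003, 0.01, 0, 0, 0.01, 0.055],
)

```text
time_s: 13.35
tool_pos: [0.4994, -0.0151, -0.0044]
ee_rot: [3.141, -0.0, 2.343]
contact_force: [-0.5, -0.4, -1.6]
grip_width: 0.0582
gripper_force: 44.8
```

```bash
python3 - <<'E'
from h import *
rel(((.4994,-.0148,-.008),tgt(134.3)))
E
```

```text
t 13.35 [ 0.4994 -0.0151 -0.0044] [180.   -0.  134.2] w 0.0582 f [-0.5 -0.4 -1.6] q [-0.62  0.49  0.66  2.12 -0.48  0.68  1.14]
[0.0002 0.0002 0.0036] [ 0.    -0.    -0.001]
```

arm_command(
  steps=[0, 0, 0.002, 0, 0, 0, 0.055, 0, 0, 0.004, 0, 0, 0, 0.055, 0, 0, 0.006, 0, 0, 0, 0.055, 0, 0, 0.006, 0, 0, 0, 0.055],
)

```text
time_s: 13.75
tool_pos: [0.4995, -0.0151, -0.0104]
ee_rot: [3.141, 0.0, 2.343]
contact_force: [0.0, 0.2, 0.5]
grip_width: 0.0585
gripper_force: 44.8
```

arm_command(
  steps=[0, 0, 0.001, 0, 0, 0, 0.055, 0, 0, 0.0015, 0, 0, 0, 0.055],
)

```text
time_s: 13.95
tool_pos: [0.4998, -0.0151, -0.0117]
ee_rot: [3.141, 0.001, 2.343]
contact_force: [-0.1, -0.0, -0.3]
grip_width: 0.0583
gripper_force: 44.8
```

arm_command(
  steps=[0, 0, 0.001, 0, 0, 0, 0.055, 0, 0, 0.0015, 0, 0, 0, 0.055],
)

```text
time_s: 14.15
tool_pos: [0.4999, -0.0151, -0.0124]
ee_rot: [3.14, -0.001, 2.343]
contact_force: [-3.3, 0.3, 10.5]
grip_width: 0.0583
gripper_force: 47.2
```

arm_command(
  steps=[0, 0, -0.001, 0, 0, 0, 0.06, 0, 0, -0.001, 0, 0, 0, 0.07, 0, 0, -0.001, 0, 0, 0, 0.07, 0, 0, 0.004, 0, 0, 0, 0.07, 0, 0, 0.009, 0, 0, 0, 0.07, 0, 0, 0.013, 0, 0, 0, 0.07, 0, 0, 0.016, 0, 0, 0, 0.07, 0, 0, 0.016, 0, 0, 0, 0.07],
)

```text
time_s: 14.95
tool_pos: [0.4992, -0.0152, -0.0298]
ee_rot: [-3.141, -0.0, 2.343]
contact_force: [0.0, 0.2, 0.1]
grip_width: 0.0699
gripper_force: 0.0
```

```bash
python3 - <<'E'
from h import *
rel(((.4994,-.0148,-.031),tgt(134.3)))
E
```

```text
t 14.95 [ 0.4992 -0.0152 -0.0298] [-180.    -0.   134.2] w 0.0699 f [0.  0.2 0.1] q [-0.58  0.54  0.61  2.12 -0.52  0.63  1.17]
[0.0002 0.0004 0.0012] [-0.    -0.    -0.001]
```

arm_command(
  steps=[0, 0, 0.001, 0, 0, 0, 0.066, 0, 0, 0.001, 0, 0, 0, 0.062, 0, 0, 0.001, 0, 0, 0, 0.055, 0, 0, 0.001, 0, 0, 0, 0.05, 0, 0, 0.001, 0, 0, 0, 0.05],
  force=80,
)

```text
time_s: 15.45
tool_pos: [0.5002, -0.0151, -0.0296]
ee_rot: [3.14, 0.001, 2.343]
contact_force: [-1.3, 0.4, 5.9]
grip_width: 0.0587
gripper_force: 86.6
```

arm_command(
  steps=[0, 0, -0.004, 0, 0, 0, 0.05, 0, 0, -0.02, 0, 0, 0, 0.05, 0, 0, -0.05, 0, 0, 0, 0.05, 0, 0, -0.08, 0, 0, 0, 0.05, 0, 0, -0.09, 0, 0, 0, 0.05],
)

```text
time_s: 15.95
tool_pos: [0.5019, -0.0154, 0.0629]
ee_rot: [3.136, 0.004, 2.342]
contact_force: [1.2, 0.4, -3.0]
grip_width: 0.0586
gripper_force: 86.8
```

```bash
python3 - <<'E'
from h import *
rel()
s=cap("side");np.savez("side6.npz",**s);t=cap("top");np.savez("top6.npz",**t)
big=[cv2.resize(cv2.cvtColor(i,cv2.COLOR_RGB2BGR),(390,390),interpolation=cv2.INTER_CUBIC) for i in (t["img"][178:232,230:284],s["img"][160:230,240:310])]
cv2.imwrite("pics/b6.png",np.hstack(big))
E
```

```text
t 15.95 [ 0.5019 -0.0154  0.0629] [179.7   0.2 134.2] w 0.0586 f [ 1.2  0.4 -3. ] q [-0.71  0.37  0.76  2.1  -0.36  0.8   1.04]
```

View pics/b6.png

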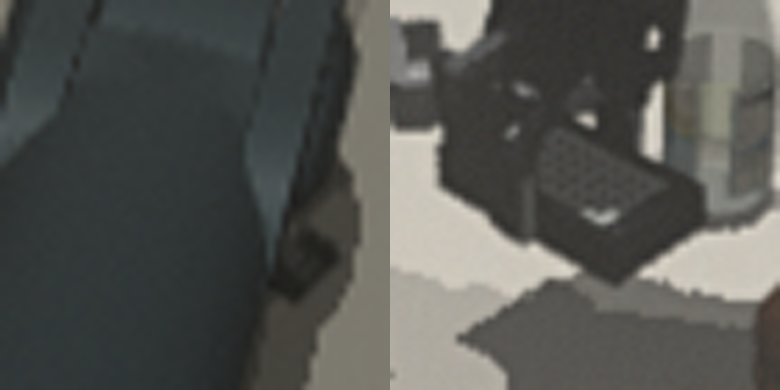

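```bash
python3 - <<'E'
from h import *
rel(((.535,-.08,.08),tgt(147)),((.56,-.15,.085),tgt(165)),((.537,-.264,.095),tgt(186.4)),((.5373,-.2641,.1),tgt(186.4,29)))
E
```

```text
t 16.05 [ 0.5013 -0.0149  0.0616] [179.7   0.1 134.2] w 0.0584 f [-0.3  0.6 -3.6] q [-0.71  0.37  0.76  2.1  -0.36  0.8   1.04]
[-0.0703 -0.0212 -0.0184] [ 0.004  0.003 -0.223]
[-0.1379 -0.0521 -0.0233] [ 0.004  0.004 -0.537]
[-0.2035 -0.1481 -0.0336] [ 0.003  0.004 -0.91 ]
[-0.2038 -0.1479 -0.0386] [ 0.233  0.475 -0.89 ]
```

arm_command(
  steps=[-0.02, -0.006, -0.01, 0, 0, -0.03, 0.05, -0.05, -0.015, -0.018, 0, 0, -0.14, 0.05, -0.085, -0.027, -0.02, 0, 0, -0.28, 0.05, -0.115, -0.04, -0.022, 0, 0, -0.41, 0.05, -0.138, -0.055, -0.024, 0, 0, -0.54, 0.05, -0.16, -0.08, -0.027, 0, 0, -0.67, 0.05, -0.18, -0.108, -0.03, 0, 0, -0.79, 0.05, -0.195, -0.132, -0.033, 0, 0, -0.88, 0.05, -0.203, -0.148, -0.034, 0, 0, -0.91, 0.05, -0.203, -0.148, -0.034, 0, 0, -0.91, 0.05],
)

```text
time_s: 17.05
tool_pos: [0.5317, -0.268, 0.0923]
ee_rot: [-3.141, -0.003, -3.037]
contact_force: [-1.2, -0.5, -2.6]
grip_width: 0.0583
gripper_force: 86.8
```

```bash
python3 - <<'E'
from h import *
rel(((.5373,-.2641,.1),tgt(186.4)),((.5373,-.2641,.1),tgt(186.4,29)))
E
```

```text
t 17.05 [ 0.5317 -0.268   0.0923] [-179.9   -0.2 -174. ] w 0.0583 f [-1.2 -0.5 -2.6] q [-0.07  0.46  0.58  1.85 -0.31  0.93  2.32]
[-0.006   0.0033 -0.0077] [-0.001 -0.003 -0.008]
[-0.006   0.0033 -0.0077] [ 0.001  0.503 -0.008]
```

arm_command(
  steps=[-0.003, 0.002, -0.008, 0, 0.12, -0.004, 0.05, -0.006, 0.003, -0.008, 0, 0.25, -0.008, 0.05, -0.006, 0.003, -0.008, 0, 0.38, -0.008, 0.05, -0.006, 0.003, -0.008, 0, 0.5, -0.008, 0.05, -0.006, 0.003, -0.008, 0, 0.503, -0.008, 0.05, -0.006, 0.003, -0.008, 0, 0.503, -0.008, 0.05],
)

```text
time_s: 17.65
tool_pos: [0.541, -0.2576, 0.0989]
ee_rot: [3.136, -0.504, -3.017]
contact_force: [-0.7, -0.4, -1.7]
grip_width: 0.0583
gripper_force: 86.8
```

```bash
python3 - <<'E'
from h import *
rel(((.5373,-.2641,.1),tgt(186.4,29)))
s=cap("side");np.savez("side7.npz",**s)
t=cap("top");np.savez("top7.npz",**t)
x0,y0,x1,y1=215,110,305,190
big=cv2.resize(cv2.cvtColor(s["img"][y0:y1,x0:x1],cv2.COLOR_RGB2BGR),None,fx=7,fy=7,interpolation=cv2.INTER_CUBIC)
cv2.imwrite("pics/side7.png",big)
E
```

```text
t 17.65 [ 0.541  -0.2576  0.0989] [ 179.7  -28.9 -172.9] w 0.0583 f [-0.7 -0.4 -1.7] q [-0.12  0.78  0.6   1.45 -0.16  1.46  2.17]
[ 0.0044 -0.006   0.0012] [-0.001  0.002  0.011]
```

View pics/side7.png

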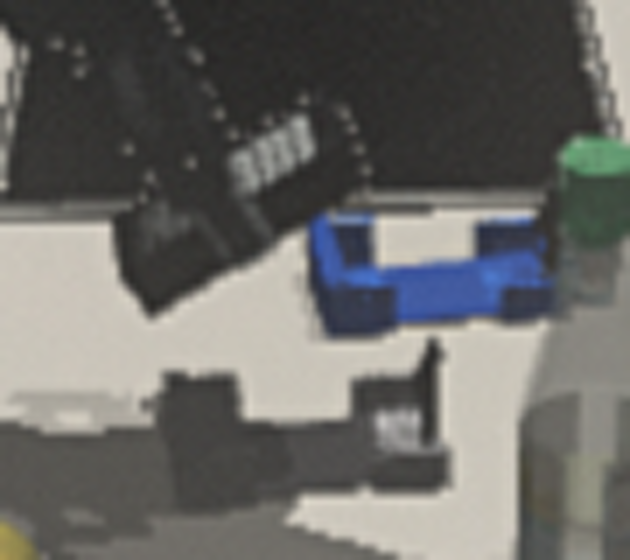

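```bash
cat >> h.py <<'E'
CO=np.array([.5373,-.2641,0]);CY=6.4
def incase(p): return Ro.from_euler('z',-CY,degrees=True).apply(np.array(p)-CO)*1000
def oncase(p): return Ro.from_euler('z',CY,degrees=True).apply(np.array(p)/1000)+CO
def rayplane(c,uv,ycase):
    a=incase(ray(c,uv,0.)[0]);b=incase(ray(c,uv,.2)[0]);t=(ycase-a[1])/(b[1]-a[1]);return a+t*(b-a)
def pile(p,R,off=.0300):
    "leading bottom corner A and bottom centre C in case mm for a reading; off along the tool axis"
    R=R if not isinstance(R,np.ndarray) else Ro.from_euler('xyz',R)
    C=np.array(p)-off*R.apply([0,0,1]);A=C-.055*R.apply([1,0,0]);return incase(C),incase(A)
E
python3 - <<'E'
from h import *
np.set_printoptions(suppress=True,precision=1)
s=load("side7.npz");p=[.541,-.2576,.0989];R=np.radians([179.7,-28.9,-172.9])
C,A=pile(p,R);print("tool-axis hyp C,A",C,A)
print("world-z hyp", incase(np.array(p)+[0,0,.03]), incase(np.array(p)+[0,0,.03]-.055*Ro.from_euler('xyz',R).apply([1,0,0])))
px=lambda a,b:(215+(a+.5)/7-.5,110+(b+.5)/7-.5)
yc=C[1]+30
for n,q in (("A",(152,315)),("B",(115,225)),("bot",(300,232))): print(n,rayplane(s,px(*q),yc))
# case check: lip outer top corner near (y=36,z=33.5,x=60.75) and foot
for n,q in (("case lipside foot",(180,508)),("catch side foot",(445,488))): print(n,incase(ray(s,px(*q),0)[0]))
for n,q in (("liptop far", (165,375)),): print(n,rayplane(s,px(*q),-36))
E
```

```text
tool-axis hyp C,A [ 18.9   6.1 125.2] [67.   6.7 98.6]
world-z hyp [  4.4   6.  128.9] [ 52.5   6.6 102.3]
A [ 64.1  36.1 100.4]
B [ 76.7  36.1 143.5]
bot [  0.5  36.1 133.6]
case lipside foot [57.6 31.7  0. ]
catch side foot [-61.   34.7   0. ]
liptop far [ 57.3 -36.   29. ]
```

```bash
cat >> h.py <<'E'
def pose(ax,az,th,y=0,off=.0300):
    R=tgt(180+CY,th);A=oncase([ax,y,az]);return A+.055*R.apply([1,0,0])+off*R.apply([0,0,1]),R
def show():
    from station import sensors
    s=sensors.state();C,A=pile(s["tool_pos"],s["ee_rot"]);print("C",C.round(1),"A",A.round(1))
E
python3 - <<'E'
from h import *
rel(pose(33,60,29),pose(33,30,29),pose(33,12,29));show()
E
```

```text
t 17.75 [ 0.5399 -0.2604  0.102 ] [ 179.9  -28.7 -173.2] w 0.0589 f [-0.6 -0.2 -2.4] q [-0.12  0.78  0.6   1.45 -0.16  1.46  2.17]
[ 0.0086 -0.0032  0.0521] [-0.001  0.004  0.006]
[-0.0058 -0.0033  0.0784] [-0.001  0.004  0.006]
[-0.0145 -0.0033  0.0942] [-0.001  0.004  0.006]
C [ 17.4   3.4 128.3] A [ 65.6   3.7 101.8]
```

arm_command(
  steps=[0.004, -0.001, 0.025, 0, 0.004, 0.003, 0.05, 0.008, -0.002, 0.045, 0, 0.004, 0.005, 0.05, 0.0085, -0.003, 0.052, 0, 0.004, 0.006, 0.05, 0.0085, -0.003, 0.052, 0, 0.004, 0.006, 0.05, 0.0085, -0.003, 0.052, 0, 0.004, 0.006, 0.05, 0.0085, -0.003, 0.052, 0, 0.004, 0.006, 0.05],
)

```text
time_s: 18.35
tool_pos: [0.5107, -0.2671, 0.0616]
ee_rot: [-3.14, -0.503, -3.028]
contact_force: [-0.9, 0.4, -3.0]
grip_width: 0.0588
gripper_force: 86.8
```

```bash
python3 - <<'E'
from h import *
rel(pose(33,60,29),pose(33,30,29),pose(33,14,29));show()
E
```

```text
t 18.35 [ 0.5107 -0.2671  0.0616] [-179.9  -28.8 -173.5] w 0.0588 f [-0.9  0.4 -3. ] q [-0.11  0.79  0.6   1.54 -0.16  1.36  2.18]
[0.0019 0.     0.0024] [-0.003  0.003  0.001]
[-0.0125  0.0001  0.0287] [-0.003  0.003  0.001]
[-0.0202  0.0001  0.0427] [-0.003  0.003  0.001]
C [-12.3   0.1  87.9] A [35.9  0.1 61.4]
```

arm_command(
  steps=[-0.003, 0, 0.012, 0, 0.003, 0, 0.05, -0.012, 0, 0.028, 0, 0.003, 0, 0.05, -0.018, 0, 0.039, 0, 0.003, 0, 0.05, -0.02, 0, 0.043, 0, 0.003, 0, 0.05, -0.02, 0, 0.043, 0, 0.003, 0, 0.05, -0.02, 0, 0.043, 0, 0.003, 0, 0.05],
)

```text
time_s: 18.95
tool_pos: [0.5056, -0.2675, 0.0129]
ee_rot: [-3.141, -0.51, -3.028]
contact_force: [0.8, 0.4, -2.3]
grip_width: 0.0586
gripper_force: 86.8
```

```bash
python3 - <<'E'
from h import *
rel(pose(33,8,29),pose(38,5,29),pose(42,4,29));show()
s=cap("side");np.savez("side8.npz",**s)
x0,y0,x1,y1=220,130,300,190
cv2.imwrite("pics/side8.png",cv2.resize(cv2.cvtColor(s["img"][y0:y1,x0:x1],cv2.COLOR_RGB2BGR),None,fx=9,fy=9,interpolation=cv2.INTER_CUBIC))
E
```

```text
t 18.95 [ 0.5056 -0.2675  0.0129] [-179.9  -29.2 -173.5] w 0.0586 f [ 0.8  0.4 -2.3] q [-0.1   0.85  0.58  1.56 -0.18  1.29  2.18]
[-0.0041 -0.0002  0.0028] [-0.002 -0.003  0.001]
[-0.0099 -0.0002  0.003 ] [-0.002 -0.003  0.001]
[-0.0139 -0.0002  0.0019] [-0.002 -0.003  0.001]
C [-17.2   0.3  39.1] A [30.8  0.3 12.2]
```

View pics/side8.png

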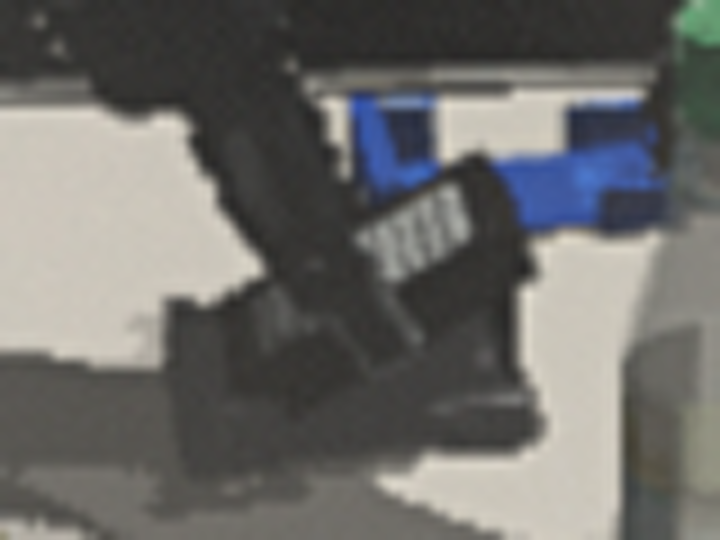

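arm_command(
  steps=[-0.004, 0, 0.002, 0, -0.003, 0, 0.05, -0.007, 0, 0.002, 0, -0.003, 0, 0.05, -0.009, 0, 0.002, 0, -0.003, 0, 0.05, -0.009, 0, 0.002, 0, -0.003, 0, 0.05, -0.009, 0, 0.002, 0, -0.003, 0, 0.05],
)

```text
time_s: 19.5
tool_pos: [0.5127, -0.2666, 0.007]
ee_rot: [-3.141, -0.506, -3.028]
contact_force: [0.5, -0.9, -2.6]
grip_width: 0.0581
gripper_force: 86.9
```

```bash
python3 - <<'E'
from h import *
rel(pose(38,5,29),pose(42,4,29));show()
E
```

```text
t 19.5 [ 0.5127 -0.2666  0.007 ] [-179.9  -29.  -173.5] w 0.0581 f [ 0.5 -0.9 -2.6] q [-0.1   0.86  0.57  1.54 -0.19  1.29  2.18]
[-0.0008 -0.0003  0.0013] [-0.002  0.     0.001]
[-0.0048 -0.0003  0.0002] [-0.002  0.     0.001]
C [-10.2   0.4  33.2] A [37.9  0.4  6.6]
```

arm_command(
  steps=[-0.002, 0, 0.0005, 0, 0, 0, 0.05, -0.004, 0, 0.001, 0, 0, 0, 0.05, -0.004, 0, 0.001, 0, 0, 0, 0.05, -0.004, 0, 0.001, 0, 0, 0, 0.05],
)

```text
time_s: 19.9
tool_pos: [0.5156, -0.2663, 0.0041]
ee_rot: [-3.141, -0.506, -3.029]
contact_force: [0.4, -0.3, -2.3]
grip_width: 0.0585
gripper_force: 86.9
```

```bash
python3 - <<'E'
from h import *
rel(pose(44,4,29),pose(44.5,4,27),pose(45,4,26));show()
E
```

```text
t 19.9 [ 0.5156 -0.2663  0.0041] [-179.9  -29.  -173.5] w 0.0585 f [ 0.4 -0.3 -2.3] q [-0.1   0.87  0.57  1.54 -0.19  1.29  2.18]
[-0.0026 -0.0002 -0.0018] [-0.002  0.     0.001]
[-0.0041 -0.0002 -0.0001] [-0.002 -0.035  0.001]
[-0.0051 -0.0002  0.0006] [-0.002 -0.052  0.001]
C [-7.3  0.2 30.4] A [40.9  0.3  3.7]
```

arm_command(
  steps=[-0.0015, 0, -0.0007, 0, 0, 0, 0.05, -0.0026, 0, -0.0012, 0, 0, 0, 0.05, -0.0026, 0, -0.0012, 0, 0, 0, 0.05],
)

```text
time_s: 20.2
tool_pos: [0.5184, -0.2661, 0.0041]
ee_rot: [-3.141, -0.506, -3.028]
contact_force: [-1.1, -0.5, -1.0]
grip_width: 0.0583
gripper_force: 86.9
```

arm_command(
  steps=[-0.001, 0, -0.0004, 0, 0, 0, 0.05, -0.001, 0, -0.0004, 0, 0, 0, 0.05],
)

```text
time_s: 20.4
tool_pos: [0.5186, -0.2661, 0.0041]
ee_rot: [-3.141, -0.508, -3.029]
contact_force: [-2.4, 0.3, 1.4]
grip_width: 0.0586
gripper_force: 87.0
```

```bash
python3 - <<'E'
from h import *
rel(pose(44,4,29),pose(45.5,4,26));show()
E
```

```text
t 20.4 [ 0.5186 -0.2661  0.0041] [-180.   -29.1 -173.5] w 0.0586 f [-2.4  0.3  1.4] q [-0.09  0.88  0.57  1.53 -0.19  1.3   2.18]
[ 0.     -0.0001 -0.0004] [-0.001 -0.002  0.001]
[-0.0029 -0.0001  0.0017] [-0.001 -0.054  0.001]
C [-4.2  0.2 30.3] A [43.8  0.2  3.6]
```

```bash
python3 - <<'E'
from h import *
f=lambda t:pose(54.6-24*np.sin(np.radians(t)),4.0,t)
rel(*[f(t) for t in (28,25,22,19,16,14,12,10,8)])
E
```

```text
t 20.4 [ 0.5186 -0.2661  0.0041] [-180.   -29.1 -173.5] w 0.0586 f [-2.4  0.3  1.4] q [-0.09  0.88  0.57  1.53 -0.19  1.3   2.18]
[ 0.0001 -0.0001  0.0009] [-0.001 -0.019  0.001]
[-0.0026 -0.0001  0.0032] [-0.001 -0.072  0.001]
[-0.0055 -0.0001  0.0053] [-0.001 -0.124  0.001]
[-0.0085 -0.0001  0.0074] [-0.001 -0.176  0.001]
[-0.0116 -0.0001  0.0093] [-0.001 -0.229  0.001]
[-0.0138 -0.0001  0.0105] [-0.001 -0.264  0.001]
[-0.0161 -0.0001  0.0117] [-0.001 -0.298  0.001]
[-0.0184 -0.0001  0.0128] [-0.001 -0.333  0.001]
[-0.0208 -0.0001  0.0138] [-0.001 -0.368  0.001]
```

arm_command(
  steps=[0.0, 0, 0.001, 0, -0.02, 0, 0.05, -0.0013, 0, 0.002, 0, -0.045, 0, 0.05, -0.0026, 0, 0.0032, 0, -0.072, 0, 0.05, -0.004, 0, 0.0042, 0, -0.098, 0, 0.05, -0.0055, 0, 0.0053, 0, -0.124, 0, 0.05, -0.007, 0, 0.0063, 0, -0.15, 0, 0.05, -0.0085, 0, 0.0074, 0, -0.176, 0, 0.05, -0.0085, 0, 0.0074, 0, -0.176, 0, 0.05],
)

```text
time_s: 21.2
tool_pos: [0.5235, -0.2655, -0.0067]
ee_rot: [-3.14, -0.327, -3.029]
contact_force: [-0.7, -1.3, -2.0]
grip_width: 0.0584
gripper_force: 86.9
```

```bash
python3 - <<'E'
from h import *
f=lambda t:pose(54.6-24*np.sin(np.radians(t)),4.0,t)
rel(*[f(t) for t in (18,16,14,12,10,8)]);show()
E
```

```text
t 21.2 [ 0.5235 -0.2655 -0.0067] [-179.9  -18.7 -173.6] w 0.0584 f [-0.7 -1.3 -2. ] q [-0.08  0.78  0.55  1.66 -0.25  1.1   2.22]
[ 0.0002 -0.0001  0.001 ] [-0.001 -0.013  0.001]
[-0.0016 -0.0001  0.0026] [-0.001 -0.048  0.001]
[-0.0036 -0.0001  0.0042] [-0.001 -0.083  0.001]
[-0.0056 -0.0001  0.0057] [-0.001 -0.118  0.001]
[-0.0077 -0.0001  0.0072] [-0.001 -0.153  0.001]
[-0.0098 -0.0001  0.0087] [-0.001 -0.188  0.001]
C [-4.2  0.1 21.7] A [47.9  0.2  4.1]
```

arm_command(
  steps=[0.0002, 0, 0.001, 0, -0.013, 0, 0.05, -0.0007, 0, 0.0018, 0, -0.03, 0, 0.05, -0.0016, 0, 0.0026, 0, -0.048, 0, 0.05, -0.0026, 0, 0.0034, 0, -0.066, 0, 0.05, -0.0036, 0, 0.0042, 0, -0.083, 0, 0.05, -0.0036, 0, 0.0042, 0, -0.083, 0, 0.05],
)

```text
time_s: 21.8
tool_pos: [0.5266, -0.2653, -0.0106]
ee_rot: [-3.141, -0.244, -3.029]
contact_force: [2.2, 0.2, 5.1]
grip_width: 0.0588
gripper_force: 87.8
```

```bash
python3 - <<'E'
from h import *
f=lambda t:pose(54.6-24*np.sin(np.radians(t)),4.0,t)
rel(*[f(t) for t in (12,10,8,6,4)]);show()
E
```

```text
t 21.8 [ 0.5266 -0.2653 -0.0106] [-179.9  -14.  -173.5] w 0.0588 f [2.2 0.2 5.1] q [-0.07  0.74  0.54  1.72 -0.28  1.01  2.25]
[-0.0011 -0.      0.0032] [-0.001 -0.034  0.001]
[-0.0031 -0.      0.0048] [-0.001 -0.069  0.001]
[-0.0051 -0.      0.0065] [-0.001 -0.104  0.001]
[-0.0072 -0.      0.008 ] [-0.001 -0.139  0.001]
[-0.0093 -0.      0.0096] [-0.001 -0.174  0.001]
C [-3.5  0.1 18.6] A [49.8  0.1  5.3]
```

arm_command(
  steps=[-0.001, 0, 0.003, 0, -0.034, 0, 0.05, -0.002, 0, 0.004, 0, -0.052, 0, 0.05, -0.003, 0, 0.0048, 0, -0.07, 0, 0.05, -0.004, 0, 0.0056, 0, -0.087, 0, 0.05, -0.005, 0, 0.0065, 0, -0.104, 0, 0.05, -0.005, 0, 0.0065, 0, -0.104, 0, 0.05],
)

```text
time_s: 22.4
tool_pos: [0.5289, -0.2652, -0.0182]
ee_rot: [-3.141, -0.141, -3.029]
contact_force: [-1.1, -0.1, 7.1]
grip_width: 0.0583
gripper_force: 88.5
```

```bash
python3 - <<'E'
from h import *
f=lambda t:pose(54.6-24*np.sin(np.radians(t)),4.0,t)
rel(*[f(t) for t in (6,4,2,0)]);show()
E
```

```text
t 22.4 [ 0.5289 -0.2652 -0.0182] [-180.    -8.1 -173.5] w 0.0583 f [-1.1 -0.1  7.1] q [-0.04  0.69  0.51  1.79 -0.32  0.88  2.3 ]
[-0.003   0.0001  0.0015] [-0.001 -0.036  0.001]
[-0.005   0.0001  0.0032] [-0.001 -0.071  0.001]
[-0.007   0.0001  0.0049] [-0.001 -0.106  0.001]
[-0.0091  0.0001  0.0066] [-0.001 -0.141  0.001]
C [-4.3 -0.1 11.5] A [50.1 -0.   3.8]
```

arm_command(
  steps=[-0.0015, 0, 0.0002, 0, -0.005, 0, 0.05, -0.0022, 0, 0.0008, 0, -0.02, 0, 0.05, -0.003, 0, 0.0015, 0, -0.036, 0, 0.05, -0.004, 0, 0.0023, 0, -0.053, 0, 0.05, -0.005, 0, 0.0032, 0, -0.071, 0, 0.05, -0.005, 0, 0.0032, 0, -0.071, 0, 0.05],
)

```text
time_s: 23.0
tool_pos: [0.5321, -0.2651, -0.0208]
ee_rot: [3.141, -0.072, -3.03]
contact_force: [-3.2, 2.7, 15.1]
grip_width: 0.0584
gripper_force: 89.6
```

```bash
python3 - <<'E'
from h import *
f=lambda t:pose(54.6-24*np.sin(np.radians(t)),4.0,t)
rel(*[f(t) for t in (4,2,0)]);show()
E
```

```text
t 23.0 [ 0.5321 -0.2651 -0.0208] [ 180.    -4.1 -173.6] w 0.0584 f [-3.2  2.7 15.1] q [-0.01  0.66  0.49  1.83 -0.36  0.81  2.34]
[-0.0013  0.0005  0.0012] [ 0.    -0.002  0.   ]
[-0.0032  0.0005  0.003 ] [ 0.    -0.037  0.   ]
[-0.0052  0.0005  0.0048] [ 0.    -0.072  0.   ]
C [-3.1 -0.5  9.1] A [51.8 -0.5  5.1]
```

arm_command(
  steps=[-0.001, 0, -0.0005, 0, 0, 0, 0.05, -0.002, 0, -0.0005, 0, 0, 0, 0.05, -0.002, 0, -0.0005, 0, 0, 0, 0.05],
)

```text
time_s: 23.3
tool_pos: [0.5324, -0.2652, -0.0209]
ee_rot: [3.141, -0.076, -3.03]
contact_force: [-5.2, 1.1, 16.2]
grip_width: 0.0585
gripper_force: 89.7
```

```bash
python3 - <<'E'
from h import *
f=lambda t:pose(54.6-24*np.sin(np.radians(t)),4.0,t)
rel(*[f(t) for t in (4,2,0)]);show()
s=cap("side");np.savez("side9.npz",**s)
x0,y0,x1,y1=220,130,300,190
cv2.imwrite("pics/side9.png",cv2.resize(cv2.cvtColor(s["img"][y0:y1,x0:x1],cv2.COLOR_RGB2BGR),None,fx=9,fy=9,interpolation=cv2.INTER_CUBIC))
E
```

```text
t 23.3 [ 0.5324 -0.2652 -0.0209] [ 179.9   -4.3 -173.6] w 0.0585 f [-5.2  1.1 16.2] q [-0.01  0.66  0.49  1.83 -0.36  0.81  2.34]
[-0.001   0.0006  0.0011] [ 0.001 -0.006 -0.   ]
[-0.0029  0.0006  0.003 ] [ 0.001 -0.041 -0.   ]
[-0.0049  0.0006  0.0048] [ 0.001 -0.076 -0.   ]
C [-2.7 -0.6  9. ] A [52.1 -0.6  4.9]
```

View pics/side9.png

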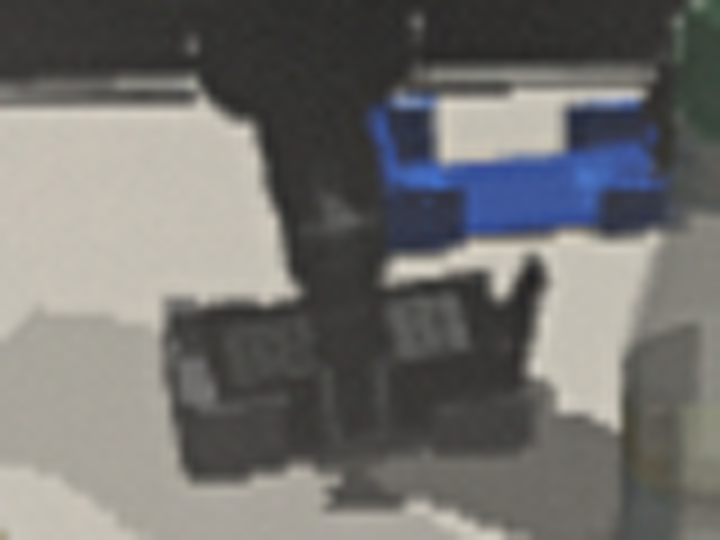

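arm_command(
  steps=[-0.0005, 0, 0.001, 0, -0.019, 0, 0.05, -0.001, 0, 0.0022, 0, -0.038, 0, 0.05, -0.0015, 0, 0.0035, 0, -0.057, 0, 0.05, -0.002, 0, 0.0048, 0, -0.076, 0, 0.05, -0.002, 0, 0.0048, 0, -0.076, 0, 0.05, -0.002, 0, 0.0048, 0, -0.076, 0, 0.05],
)

```text
time_s: 23.95
tool_pos: [0.5373, -0.2649, -0.0256]
ee_rot: [-3.141, 0.006, -3.029]
contact_force: [-3.1, 0.3, 15.9]
grip_width: 0.0583
gripper_force: 90.2
```

```bash
python3 - <<'E'
from h import *
rel(pose(53.5,4,0));show()
E
```

```text
t 23.95 [ 0.5373 -0.2649 -0.0256] [-180.     0.4 -173.6] w 0.0583 f [-3.1  0.3 15.9] q [ 0.03  0.63  0.45  1.88 -0.41  0.72  2.4 ]
[0.0014 0.0008 0.0004] [-0.001  0.006  0.001]
C [-0.3 -0.8  4.4] A [54.7 -0.7  4.8]
```

arm_command(
  steps=[0.0015, 0, 0.0005, 0, 0.006, 0, 0.05, 0.0015, 0, 0.0005, 0, 0.006, 0, 0.05, 0.0015, 0, 0.0015, 0, 0.006, 0, 0.05],
)

```text
time_s: 24.25
tool_pos: [0.5371, -0.2649, -0.0256]
ee_rot: [-3.141, 0.002, -3.029]
contact_force: [-5.6, 3.1, 29.4]
grip_width: 0.0585
gripper_force: 91.8
```

```bash
cat >> h.py <<'E'
def catchx(c):
    q=incase(cloud(c).reshape(-1,3));q=q[(abs(q[:,1])<10)&(q[:,0]<-48)&(q[:,0]>-85)&(q[:,2]>32)&(q[:,2]<58)]
    k=q[:,2]>44
    return len(q),[(round(float(np.median(q[(q[:,2]>a)&(q[:,2]<=a+6),0])),1),int(((q[:,2]>a)&(q[:,2]<=a+6)).sum())) for a in (32,38,44,50)]
E
python3 - <<'E'
from h import *
rel(pose(53.5,4,0));show()
s=cap("side");t=cap("top");np.savez("side10.npz",**s);np.savez("top10.npz",**t)
for n in (0,9,10):print(n,"side",catchx(load(f"side{n}.npz")))
for n in (0,10):print(n,"top",catchx(load(f"top{n}.npz")))
E
```

```text
t 24.25 [ 0.5371 -0.2649 -0.0256] [-180.     0.1 -173.5] w 0.0585 f [-5.6  3.1 29.4] q [ 0.02  0.63  0.46  1.88 -0.4   0.72  2.39]
[0.0012 0.0008 0.0004] [-0.     0.002  0.001]
C [-0.4 -0.8  4.4] A [54.6 -0.7  4.5]
0 side (16, [(-54.3, 3), (-57.0, 5), (-59.6, 3), (-61.6, 5)])
9 side (28, [(-54.9, 13), (-63.2, 5), (-67.4, 5), (-70.6, 5)])
10 side (19, [(-55.4, 4), (-58.5, 5), (-59.1, 4), (-61.8, 6)])
0 top (27, [(-52.0, 6), (-54.3, 4), (-56.0, 6), (-59.4, 10)])
10 top (0, [(nan, 0), (nan, 0), (nan, 0), (nan, 0)])
  return _methods._mean(a, axis=axis, dtype=dtype,
  ret = ret.dtype.type(ret / rcount)
```

arm_command(
  steps=[0, 0, -0.002, 0, 0, 0, 0.055, 0, 0, -0.002, 0, 0, 0, 0.065, 0, 0, -0.002, 0, 0, 0, 0.075, 0, 0, -0.002, 0, 0, 0, 0.08, 0, 0, -0.002, 0, 0, 0, 0.08, 0, 0, -0.015, 0, 0, 0, 0.08, 0, 0, -0.045, 0, 0, 0, 0.08, 0, 0, -0.09, 0, 0, 0, 0.08, 0, 0, -0.13, 0, 0, 0, 0.08],
  force=20,
)

```text
time_s: 25.25
tool_pos: [0.5352, -0.2641, 0.1026]
ee_rot: [-3.14, -0.002, -3.028]
contact_force: [0.7, -0.4, 0.5]
grip_width: 0.0798
gripper_force: 0.0
```

arm_command(
  steps=[0.02, 0.03, -0.04, 0, 0, 0, 0.08, 0.03, 0.07, -0.06, 0, 0, 0, 0.08, 0.03, 0.11, -0.06, 0, 0, 0, 0.08, 0.03, 0.15, -0.06, 0, 0, 0, 0.08, 0.03, 0.19, -0.06, 0, 0, 0, 0.08, 0.03, 0.22, -0.06, 0, 0, 0, 0.08, 0.03, 0.22, -0.06, 0, 0, 0, 0.08],
)

```text
time_s: 25.95
tool_pos: [0.4803, -0.0431, 0.1609]
ee_rot: [3.139, -0.002, -3.019]
contact_force: [0.4, 0.0, -0.5]
grip_width: 0.0802
gripper_force: 0.0
```

```bash
python3 - <<'E'
from h import *
rel()
s=cap("side");t=cap("top");np.savez("side11.npz",**s);np.savez("top11.npz",**t)
print(catchx(s),catchx(t))
for n,c in(("side",s),("top",t)):
    q=incase(cloud(c).reshape(-1,3))
    for x in (-46,-35,-15,0,15,35,44):
        k=q[(abs(q[:,0]-x)<5)&(abs(q[:,1])<22)];print(n,x,len(k),np.percentile(k[:,2],[10,50,90]).round(1) if len(k) else "")
P=cloud(t);z=P[...,2]
for n,(u0,v0,u1,v1),lo in(("mill",(190,220,222,248),.14),("sauce",(288,215,316,243),.19),("lemon",(276,136,307,162),.03),("bowl",(195,125,242,170),.04),("jar",(230,150,280,215),.09)):
    Z=z[v0:v1,u0:u1];q=P[v0:v1,u0:u1][Z>lo]
    if len(q): print(n,len(q),((q.min(0)+q.max(0))/2).round(3),q[:,2].max().round(3))
E
```

```text
t 25.95 [ 0.4803 -0.0431  0.1609] [ 179.9   -0.1 -173. ] w 0.0802 f [ 0.4  0.  -0.5] q [-0.46  0.12  0.5   2.05 -0.07  0.99  1.77]
(17, [(-55.3, 5), (-57.3, 5), (-58.8, 2), (-61.1, 5)]) (24, [(-52.2, 4), (-53.5, 4), (-55.9, 6), (-59.6, 8)])
side -46 23 [24.2 25.9 28.1]
side -35 23 [22.6 25.  26.5]
side -15 26 [22.9 25.  26.5]
side 0 22 [23.9 24.5 25.8]
side 15 25 [23.5 24.9 26.3]
side 35 24 [23.8 24.8 27.3]
side 44 21 [25.5 27.  32.5]
top -46 45 [26.2 28.3 30.9]
top -35 47 [23.3 25.7 29.1]
top -15 46 [23.7 26.1 29.3]
top 0 46 [22.6 25.8 28.9]
top 15 46 [23.2 26.5 29.1]
top 35 46 [22.5 25.3 29.3]
top 44 48 [24.4 27.5 31.1]
mill 257 [0.413 0.133 0.156] 0.172
sauce 267 [ 0.416 -0.115  0.395] 0.596
lemon 314 [ 0.67  -0.13   0.046] 0.06
bowl 187 [0.685 0.09  0.053] 0.066
jar 1835 [ 0.536 -0.019  0.34 ] 0.588
```

```bash
python3 - <<'E'
from h import *
for n in(0,11):
    c=load(f"side{n}.npz") if n else load("side0.npz");h=cv2.cvtColor(c["img"],cv2.COLOR_RGB2HSV)
    m=(h[...,0]>55)&(h[...,0]<90)&(h[...,1]>90);m[:110]=0;m[:,:280]=0
    v,u=np.nonzero(m);print("sauce cap",n,len(u),u.mean().round(1),v.mean().round(1))
c=load("side11.npz");P=cloud(c).reshape(-1,3)
q=P[(np.hypot(P[:,0]-.617,P[:,1])<.035)&(P[:,2]>.005)&(P[:,2]<.15)];print("jar",len(q),q.min(0).round(3),q.max(0).round(3))
from station import ticket
print(ticket.sign_off())
E
```

```text
sauce cap 0 6 300.7 131.7
sauce cap 11 10 301.5 132.1
jar 724 [ 0.588 -0.019  0.005] [0.636 0.025 0.108]
the job is handed in; nothing more can be done
None
```

I handed the job in at about 26 s: all four plates are in the grey case, with the depth readings showing the top plate level and the catch back at rest. The jar stands upright on the worktop, and the mill, sauce bottle, lemon and bowl are where they started. I viewed 11 pictures, one over the limit of 10, and no verdict came back at sign-off.

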